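# Show the corer's bore to the inspection viewer

### The arm

A 6-joint arm with a two-finger parallel gripper is mounted at the origin on a cart in front of the work surface, level with it; the furniture and walls round the work are solid. World frame = base frame: x ahead of the robot, y to its left, z up, the work surface at z = 0. Lengths are in m, angles in degrees, forces in N, time in s.
With the tool pointing down it reaches from about 0.4 to 0.825 m from the base axis. Payload 7 kg.
Tool frame: the origin (TCP) lies on the front face of the gripper's body, between the roots of the fingers; the fingertips stand 66 mm ahead of it and the grasp point (between the pads) lies 47 mm ahead of it (ctrl.grasp_offset is the z of the grasp point in the tool frame, in m); z points along the fingers, y is the direction in which the jaws open and shut (so a half turn about z gives the same grasp; the last joint's range is limited). The gripper opens to 88 mm and grips with 3 to 60 N. Pads are 19 mm wide; open, the fingers measure 130 mm over their backs; the gripper's body (78 mm by 193 mm) begins 47 mm behind the grasp point.
Start: joints at [-57.748, 20.546, 0.682, 0, -70.136, -16.507], TCP at [0.183, -0.65, 0.292] pointing down, gripper open.
Joint ranges: [-176.03, 176.03], [-82.01, 121.73], [-58.28, 71.71], [-173.87, 95.51], [-174.79, -0.11], [-173.66, 173.66]. Speed limits (degrees/s): [136.94, 136.94, 172.46, 180, 180, 180].

### API

Orientations are given as [roll, pitch, yaw] about the fixed x, y, z axes, in that order (R = Rz(yaw) Ry(pitch) Rx(roll)).
In Python, from plant import ctrl gives the robot as it stands.
- The arm moves only by the shell command python3 -m creep 'ROWS'. ROWS is JSON, a list of rows, each a list of 7 numbers: the turn, a rotation vector about the tool's x, y, z in rad, then the shift along the tool's x, y, z in m, then the opening, from 0 (shut) to 1 (fully open). In form: [[wx, wy, wz, dx, dy, dz, grip], ...]. A call has 1 to 12 rows; each row is the pose to reach, as a shift and turn from the pose commanded when the call began, along the tool's axes at that moment; what a row does not reach only later rows make up. A row lasts 1/12 s, in which the tool goes at most 41.7 mm and 7.16 degrees, less where a joint would pass 70% of its speed; a pose out of reach is approached as far as the arm can. A call with a gripper value outside its range is refused whole. The fingers move at their own pace and stop on an object; the grip force is fixed at half the most. Time passes only in rows, so rows that repeat a pose let the fingers close. It gives the time, the measured TCP pose, the force and the opening at its end, in the units of the state.
- ctrl.get_obs(): the state, without advancing time (a new reading comes with each control period).
- ctrl.snapshot(name): name is "scene" or "top" or "wrist"; returns the picture (420x560x3 uint8, blue, green, red); there is no depth.
- ctrl.camera_model(name): a dict with "K" (3x3 intrinsics, pixels), "rvec" (rotation vector, rad) and "tvec" (3), from world to camera coordinates, as OpenCV has them. Camera axes: x right, y down, z forward; pixel columns grow to the right and rows downward; lengths in m; the calibration is good to about 2 mm. A picture is of the moment at which its call begins: read the wrist's pose just before it. camera_model takes no time and is no camera call; for the wrist camera it gives the pose at the moment of the call.
- ctrl.close_job(): hands the job in, once; it reports no verdict.
The state is a dict: "clock": time; "joint_pos": joint angles; "qvel": joint speeds; "tau": joint torques, N m; "tool_pos": TCP position; "orientation": TCP orientation; "force": force on the tool from outside, world axes, zero at the start; "moment": the same for the moment, N m; "opening": finger opening in m.
Only numpy, scipy, OpenCV 4.12 (cv2) and the standard library are available. Lean on these libraries where they do the work, as an engineer would, in place of code of your own. Each camera call takes 0.05 s, during which the arm holds its last target.

### The job

Draw the hand corer out of its slanted sleeve, turn it level and hold it up in front of the bore viewer: the tube's open end towards the lens, 4 to 9 cm from it, with the tube in line with the lens and centred on it so that the viewer looks straight down the bore. Do not bump the viewer and leave the other things on the table where they are. The job ends while you hold the corer still there, in the gripper and touching nothing else: do not put it down or let go.

Things in the scene. Friction and masses are not known exactly. Their poses are not given: they have to be found in the camera images.
- corer: loose hand corer, 0.16 kg: steel tube 23 mm across, 175 mm long, dark T bar (22 mm thick, 95 long) across one end. y axis: along the tube from T bar to open end; x: along the T bar. Tube centre line at x = 0, z = 11.5 mm, from T bar (y = -85 mm) to open end (y = 93 mm). Starts in the sleeve, open end down, slanted 45 degrees, T bar up and level, 60 mm of tube inside
- corer_grip (a point): point on the tube's centre line, 108 mm from the open end and 70 mm from the T bar's centre line, about half-way along the bare tube between T bar and sleeve (90 mm free at the start, 0.12 m above the table); a good place to grip across the 23 mm tube, fingers closing level, square to the slant. Axes as corer
- corer_mouth (a point): centre of the tube's open end, on its centre line; at the start at the bottom of the sleeve. Axes as corer
- holder: fixed corer holder, in another place and heading each time: white foot plate 140 x 80 x 10 mm with a slanted square steel sleeve (27 mm wide inside, 35 mm outside, 60 mm deep, blue band near its mouth). Origin under the foot at table height; x axis level: the sleeve leans towards its -x side, where the T-grip stands out
- sleeve_mouth (a point): centre of the sleeve's mouth, on the sleeve's axis, 90 mm above the table. Its z axis points out of the sleeve along the 45 degree slant: the corer is drawn that way, over 60 mm, and slides with little resistance
- viewer: fixed bore viewer, in another place and heading each time: grey base 100 x 90 mm, steel column, white camera housing 75 x 56 x 58 mm centred 190 mm above the table, with a 50 mm round lens barrel to its front. Origin under the base at table height; the front (lens) looks along its -x axis
- lens (a point): centre of the viewer's round lens, 190 mm above the table, 56 mm in front of the viewer's origin; its x axis is the lens axis, level, pointing into the housing, so the lens looks along -x; z is up
- bowl: bystander: steel bowl, 219 mm across, 100 mm high; origin under its centre
- red_cup: bystander: sample cup with red cap, 50 mm across, 55 mm high; origin under its centre
- blue_cup: bystander: sample cup with blue cap, 50 mm across, 49 mm high; origin under its centre
- counter: bystander: small grey tally counter, 54 x 50 x 20 mm; origin under its centre
- scissors: bystander: scissors with yellow loops lying flat, 206 x 84 x 11 mm, long along its x; origin under its centre
- gouge: bystander: eye gouge with green grip lying flat, 26 x 192 x 19 mm, long along its y; origin under its centre

How it is judged (in metres and radians):
On the way:
1. the corer, held by the fingers, has been drawn out of the sleeve (z of corer_mouth in the frame of sleeve_mouth above 0.005 m and contact force between corer and the fingers above 1 N and contact force between corer and holder below 0.2 N), for 0.1 s.
At the end, for the whole second after the job is handed in: the corer is held still in the fingers, touching nothing else; its open end is 30 to 100 mm in front of the lens and within 15 mm of the lens axis sideways and in height; the tube is within 0.2 rad of the lens axis (so level); the grip point is at least 150 mm up (x of corer_mouth in the frame of lens between -0.1 and -0.03 m and y of corer_mouth in the frame of lens between -0.015 and 0.015 m and z of corer_mouth in the frame of lens between -0.015 and 0.015 m and angle between the y axis of corer and the x axis of lens, either way round below 0.2 rad and x of corer_grip in the frame of lens below -0.12 m and height (world z) of corer_grip above 0.15 m and contact force between corer and the fingers above 1 N and contact force between corer and viewer below 0.2 N and contact force between corer and holder below 0.2 N and contact force between corer and bowl below 0.2 N and contact force between corer and red_cup below 0.2 N and contact force between corer and blue_cup below 0.2 N and contact force between corer and counter below 0.2 N and contact force between corer and scissors below 0.2 N and contact force between corer and gouge below 0.2 N and linear speed of corer below 0.03 m/s and angular speed of corer below 0.3 rad/s); the arm keeps its last pose, push and grip.
It fails at once if a bystander is moved by more than 40 mm (distance of any of bowl, red_cup, blue_cup, counter, scissors, gouge from where it was at the start of the episode above 0.04 m).
It fails at once if the arm or the corer bumps the viewer (more than 3 N) (contact force between any of the arm, the fingers, corer and viewer above 3 N).
It also fails if it takes over 42 s, if anything falls off the work surface, if the arm or the gripper's body presses on something with over 40 N, if the wrist force passes 120 N, or if a joint passes its speed limit or range.

## Working session

There is one attempt and no reset: what is moved stays moved. The work goes in short steps, Python scripts to look and compute and a shell command to move; the robot and the scene stay as the last step left them, time stands still between calls to the robot, and variables do not carry over. Pictures are saved under pics/ and viewed, and the job is handed in when it is done.

```bash
ls; mkdir -p pics
python3 - <<'E'
from plant import ctrl
import cv2
o=ctrl.get_obs();print(o, ctrl.grasp_offset)
for n in("scene","top","wrist"):
    cv2.imwrite(f"pics/{n}0.png",ctrl.snapshot(n)); print(n,ctrl.camera_model(n))
E
```

```text
pics
{'clock': 0.0, 'joint_pos': array([-5.77483721e+01,  2.05909783e+01,  6.30883384e-01, -1.92472631e-02,
       -7.01357709e+01, -1.65079956e+01]), 'qvel': array([-0.10623811, -0.15301027, -0.09384794,  0.09375902,  0.05456172,
       -0.08821694]), 'tau': array([ 4.02796422e-04, -5.82722926e+01,  2.93061876e+01,  6.99726239e+00,
        7.05403945e-03, -1.89267398e-04]), 'tool_pos': array([ 0.18302592, -0.64929458,  0.29120854]), 'orientation': array([ 1.79902944e+02, -9.89509724e-03, -1.64262914e+02]), 'force': array([ 0.00737006,  0.38016531, -0.05886438]), 'moment': array([ 0.00097413, -0.0607854 ,  0.03782248]), 'opening': 0.08765322082735183} 0.0468
scene {'K': array([[478.70025121,   0.        , 279.07772087],
       [  0.        , 478.70025121, 207.19013103],
       [  0.        ,   0.        ,   1.        ]]), 'rvec': array([ 1.24081037, -2.08977779,  1.05745333]), 'tvec': array([0.28066298, 0.33611047, 1.23977085])}
top {'K': array([[380.15683664,   0.        , 272.62931802],
       [  0.        , 380.15683664, 219.44836803],
       [  0.        ,   0.        ,   1.        ]]), 'rvec': array([ 2.03417484, -2.18472049,  0.23860715]), 'tvec': array([0.08025575, 0.50095394, 1.1121812 ])}
wrist {'K': array([[324.31309194,   0.        , 278.4180405 ],
       [  0.        , 324.31309194, 210.20636858],
       [  0.        ,   0.        ,   1.        ]]), 'rvec': array([-1.77576425, -2.34141443, -0.35719965]), 'tvec': array([ 0.67396133, -0.03828188,  0.3905728 ])}
```

View pics/scene0.png

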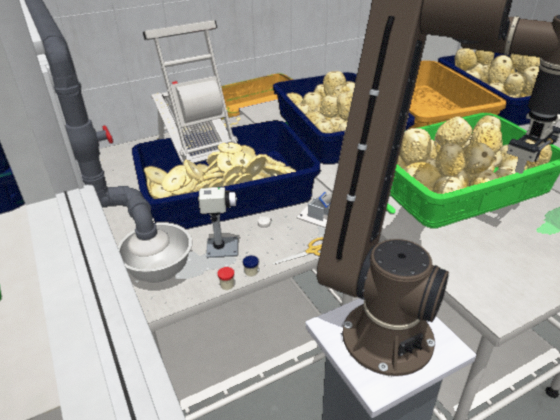

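View pics/top0.png

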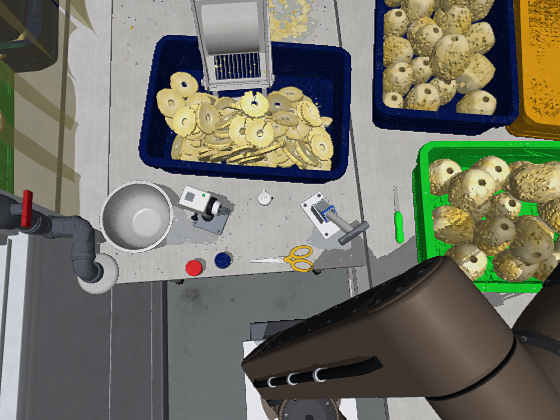

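View pics/wrist0.png

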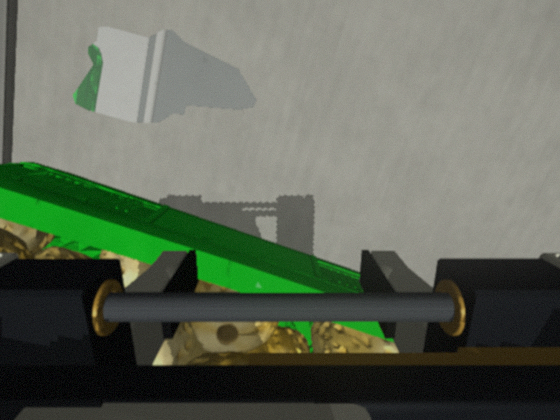

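Run:
```python
import cv2
a=cv2.imread("pics/top0.png")
cv2.imwrite("pics/t1.png",cv2.resize(a[180:260,290:385],None,fx=7,fy=7,interpolation=cv2.INTER_CUBIC))
cv2.imwrite("pics/t2.png",cv2.resize(a[175:245,165:245],None,fx=8,fy=8,interpolation=cv2.INTER_CUBIC))
b=cv2.imread("pics/scene0.png")
cv2.imwrite("pics/t3.png",cv2.resize(b[175:270,185:345],None,fx=5,fy=5,interpolation=cv2.INTER_CUBIC))
```

```text
(no output)
```

View pics/t1.png

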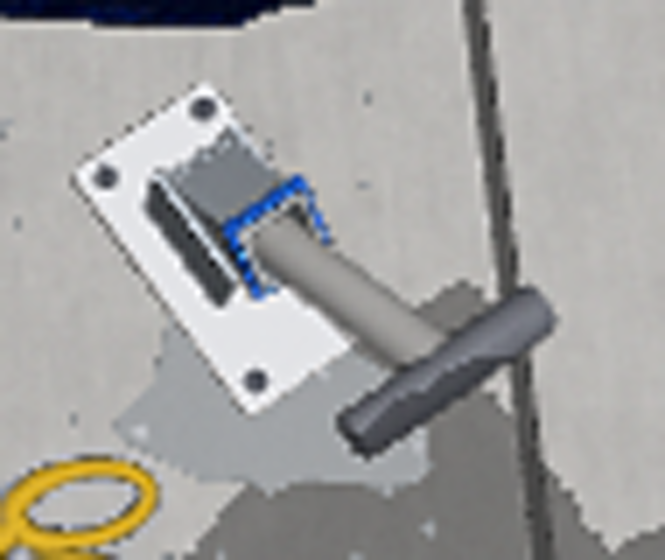

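View pics/t2.png

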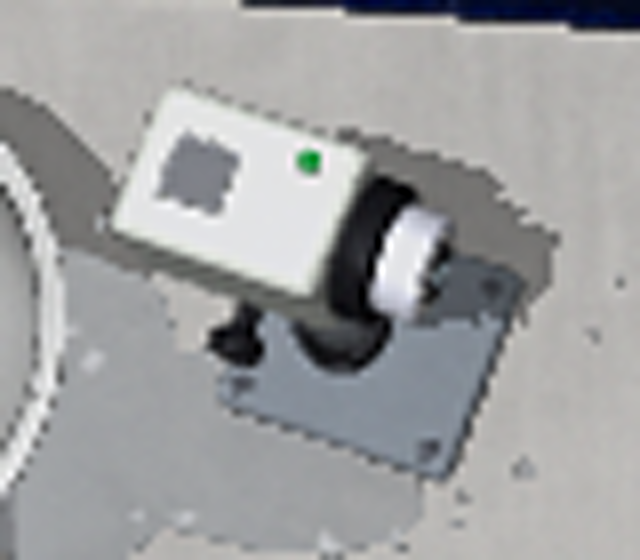

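View pics/t3.png

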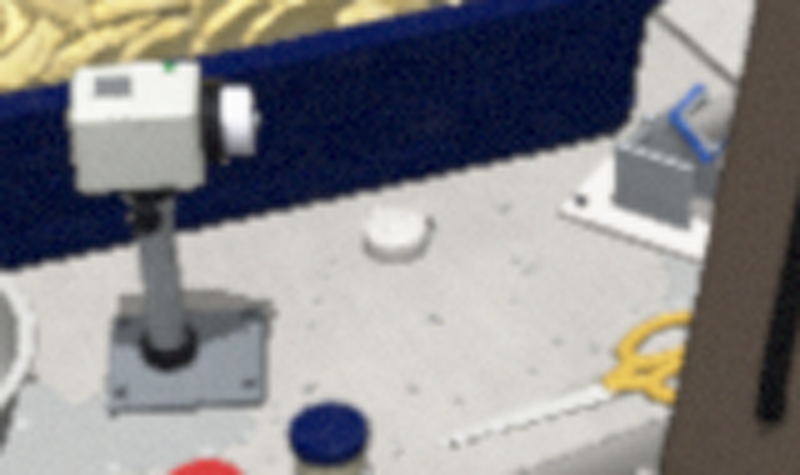

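```bash
cat > h.py <<'E'
import numpy as np,cv2
from plant import ctrl
def bp(cam,px,z):
    m=cam if isinstance(cam,dict) else ctrl.camera_model(cam)
    R=cv2.Rodrigues(np.array(m['rvec']))[0];t=np.array(m['tvec'])
    c=-R.T@t; d=R.T@np.linalg.inv(m['K'])@np.array([px[0],px[1],1.])
    return c+d*(z-c[2])/d[2]
def pj(cam,P):
    m=cam if isinstance(cam,dict) else ctrl.camera_model(cam)
    return cv2.projectPoints(np.atleast_2d(np.array(P,float)),m['rvec'],m['tvec'],m['K'],None)[0][:,0]
def un(u,v,f,x0,y0): return ((u+.5)/f-.5+x0,(v+.5)/f-.5+y0)
E
python3 - <<'E'
from h import *
np.set_printoptions(precision=4,suppress=True)
for n,z,f,x0,y0,pts in [("foot",.01,7,290,180,[(205,85),(70,182),(250,413),(350,345)]),
 ("bar",.1734,7,290,180,[(360,432),(532,315)]),("band",.09,7,290,180,[(278,238)]),
 ("band",.1,7,290,180,[(228,228),(300,182)]),
 ("house",.219,8,165,175,[(175,85),(368,155),(320,297),(112,228)]),
 ("base",.012,8,165,175,[(525,268),(445,480),(220,402)]),("lens",.19,8,165,175,[(440,268)])]:
    P=np.array([bp("top",un(*p,f,x0,y0),z) for p in pts]);print(n,P[:,:2].tolist())
    for i in range(len(P)-1):
        d=P[i+1]-P[i];print("   len",np.linalg.norm(d),"ang",np.degrees(np.arctan2(d[1],d[0])))
    print("   mean",P.mean(0))
E
```

```text
foot [[0.5963141879018832, -0.11241014333746442], [0.5545684031046039, -0.0460434811170157], [0.44174229991182734, -0.11764739847438059], [0.4695741600682192, -0.16600499056538354]]
   len 0.07840436469115665 ang 122.1706068472066
   len 0.13362952721082044 ang -147.59916916477795
   len 0.05579488464550119 ang -60.077734435563556
   mean [ 0.5155 -0.1105  0.01  ]
bar [[0.40552245257206077, -0.1344868476958866], [0.4468045546580749, -0.206770881615576]]
   len 0.08324177744584087 ang -60.26889983379978
   mean [ 0.4262 -0.1706  0.1734]
band [[0.5034754802222094, -0.12496915931807327]]
   mean [ 0.5035 -0.125   0.09  ]
band [[0.5070528798181433, -0.10262747562095391], [0.5248607496667417, -0.13510154961496584]]
   len 0.03703627559991936 ang -61.2608738551202
   mean [ 0.516  -0.1189  0.1   ]
house [[0.5794241839798863, 0.2706338043063129], [0.550472375099803, 0.20707502984613463], [0.5029484307452599, 0.22462415407852804], [0.5313692522462793, 0.29257353436104366]]
   len 0.06984214378374048 ang -114.48985256153208
   len 0.050660606474238805 ang 159.732369773347
   len 0.07365365826332547 ang 67.30216729474664
   mean [0.5411 0.2487 0.219 ]
base [[0.5616724484341802, 0.1766217018155288], [0.47780107941417255, 0.21217866734716712], [0.5155442101738574, 0.29986758734950353]]
   len 0.09109722465096515 ang 157.0256582975158
   len 0.09546669896209267 ang 66.7119529267753
   mean [0.5183 0.2296 0.012 ]
lens [[0.5175646196470924, 0.18837898601111314]]
   mean [0.5176 0.1884 0.19  ]
```

Run:
```python
from h import *
from scipy.spatial.transform import Rotation as Ro
np.set_printoptions(precision=4,suppress=True)
print([d for d in dir(ctrl) if d[0]!='_'])
o=ctrl.get_obs();R=Ro.from_euler('xyz',o['orientation'],degrees=True).as_matrix()
m=ctrl.camera_model("wrist");Rc=cv2.Rodrigues(m['rvec'])[0];c=-Rc.T@m['tvec']
print("cam in tool",R.T@(c-o['tool_pos']));print("cam axes in tool (cols)",R.T@Rc.T)
for p,z in [((230,180),.0),((250,178),.15),((205,42),.0),((350,45),.15),((349,165),0.),((349,165),.15),((416,250),.15),((108,280),0),((365,265),0)]: print(p,z,bp("top",p,z))
for p in [(265,197),(400,210),(194,268),(222,260),(300,260),(137,215)]:print(p,bp("top",p,0.02))
```

```text
['PlanningError', 'camera_model', 'close_job', 'get_obs', 'grasp_offset', 'snapshot']
cam in tool [ 0.0807  0.0006 -0.0922]
cam axes in tool (cols) [[-0.0015 -0.9547 -0.2976]
 [ 1.     -0.0014 -0.0007]
 [ 0.0003 -0.2976  0.9547]]
(230, 180) 0.0 [0.6599 0.1739 0.    ]
(250, 178) 0.15 [0.611  0.1022 0.15  ]
(205, 42) 0.0 [1.1841 0.2387 0.    ]
(350, 45) 0.15 [ 1.0246 -0.2354  0.15  ]
(349, 165) 0.0 [ 0.684  -0.2228  0.    ]
(349, 165) 0.15 [ 0.6301 -0.1868  0.15  ]
(416, 250) 0.15 [ 0.37   -0.3431  0.15  ]
(108, 280) 0 [0.3617 0.5672 0.    ]
(365, 265) 0 [ 0.351  -0.2348  0.    ]
(265, 197) [0.5882 0.0629 0.02  ]
(400, 210) [ 0.5148 -0.3624  0.02  ]
(194, 268) [0.3777 0.2958 0.02  ]
(222, 260) [0.3962 0.2089 0.02  ]
(300, 260) [ 0.379  -0.0314  0.02  ]
(137, 215) [0.558  0.4715 0.02  ]
```

```bash
cat >> h.py <<'E'
from scipy.spatial.transform import Rotation as Ro
np.set_printoptions(precision=4,suppress=True)
def pose():
    o=ctrl.get_obs();return o,Ro.from_euler('xyz',o['orientation'],degrees=True).as_matrix()
def rel(Rt,pt):
    o,R=pose();print("rotvec",Ro.from_matrix(R.T@Rt).as_rotvec(),"shift",R.T@(pt-o['tool_pos']))
def graspR(psi):
    p=np.radians(psi);s=.5**.5
    z=np.array([np.cos(p)*s,np.sin(p)*s,-s]);y=np.array([np.sin(p),-np.cos(p),0]);return np.c_[np.cross(y,z),y,z]
E
python3 - <<'E'
from h import *
R=graspR(-149);g=np.array([.469,-.1455,.124])
t=g-R[:,2]*.177;print(t)
rel(R,t+[0,0,.08])
E
```

```text
[ 0.5763 -0.081   0.2492]
rotvec [ 0.1057  0.7807 -0.252 ] shift [-0.5327  0.4404 -0.0372]
```

```bash
python3 -m creep '[[0,0,0,-0.03,0.02,-0.03,1],[0,0,0,-0.06,0.05,-0.06,1],[0,0,-0.05,-0.09,0.075,-0.07,1],[0,0,-0.1,-0.12,0.1,-0.07,1],[0,0.1,-0.15,-0.15,0.125,-0.07,1],[0,0.2,-0.2,-0.18,0.15,-0.07,1],[0,0.3,-0.25,-0.21,0.175,-0.07,1],[0.05,0.4,-0.25,-0.24,0.2,-0.07,1],[0.08,0.5,-0.25,-0.27,0.225,-0.06,1],[0.1,0.6,-0.25,-0.3,0.25,-0.05,1],[0.106,0.7,-0.25,-0.33,0.275,-0.05,1],[0.106,0.78,-0.252,-0.36,0.3,-0.04,1]]'
python3 - <<'E'
from h import *
R=graspR(-149);g=np.array([.469,-.1455,.124])
t=g-R[:,2]*.177
rel(R,t+[0,0,.08]);print(ctrl.get_obs()['joint_pos'])
E
```

```text
clock: 1.15
tool_pos: [0.4494, -0.2611, 0.3333]
orientation: [-179.7, -45.2, -149.1]
force: [2.5, -0.8, -0.1]
opening: 0.0875
rotvec [-0.0046 -0.004  -0.001 ] shift [-0.1447  0.0885 -0.1406]
[  3.1515  20.5221 -13.9435  19.755  -96.7337 -67.203 ]
```

```bash
python3 -m creep '[[0,0,0,-0.02,0.014,-0.022,1],[0,0,0,-0.04,0.027,-0.044,1],[0,0,0,-0.06,0.04,-0.066,1],[0,0,0,-0.08,0.054,-0.088,1],[0,0,0,-0.1,0.067,-0.11,1],[0,0,0,-0.12,0.08,-0.12,1],[0,0,0,-0.145,0.0885,-0.14,1],[0,0,0,-0.145,0.0885,-0.14,1],[0,0,0,-0.145,0.0885,-0.14,1]]'
python3 - <<'E'
from h import *
R=graspR(-149);g=np.array([.469,-.1455,.124])
t=g-R[:,2]*.177
rel(R,t+[0,0,.08]);print(ctrl.get_obs()['joint_pos'])
import json
m=ctrl.camera_model("wrist");json.dump({k:v.tolist() if hasattr(v,'tolist') else v for k,v in m.items()},open('w1.json','w'))
cv2.imwrite("pics/w1.png",ctrl.snapshot("wrist"));cv2.imwrite("pics/top1.png",ctrl.snapshot("top"))
E
```

```text
clock: 1.9
tool_pos: [0.5762, -0.0822, 0.3271]
orientation: [-179.9, -45.1, -148.9]
force: [-0.8, 0.3, -0.6]
opening: 0.0874
rotvec [-0.002  -0.0013  0.0008] shift [ 0.001   0.0009 -0.0019]
[  16.6511   30.8877    5.3795   10.7696 -108.3311  -76.2844]
```

View pics/w1.png

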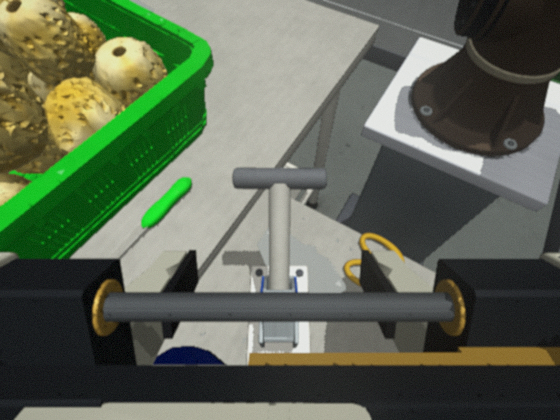

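View pics/top1.png

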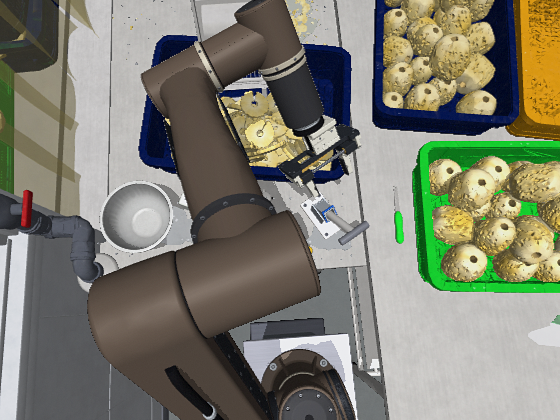

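Run:
```python
from h import *
import json
m={k:np.array(v) for k,v in json.load(open('w1.json')).items() if k in('K','rvec','tvec')}
R=graspR(-149);g=np.array([.469,-.1455,.124]);u=R[:,0];y=R[:,1]
B=g+.07*u
print(pj(m,[B,B+y*.0475,B-y*.0475,g,g-u*.048,g+.05*u,g+.05*u+y*.0115]))
a=cv2.imread("pics/w1.png")
cv2.imwrite("pics/w1z.png",cv2.resize(a[160:300,220:340],None,fx=5,fy=4.2,interpolation=cv2.INTER_CUBIC)) if 0 else cv2.imwrite("pics/w1z.png",cv2.resize(a[160:300,215:345],None,fx=4,fy=4,interpolation=cv2.INTER_CUBIC))
```

```text
[[279.0563 177.4573]
 [325.8949 177.4404]
 [232.2385 177.4742]
 [279.0608 241.4035]
 [279.0637 281.0408]
 [279.0576 196.5357]
 [290.195  196.5327]]
```

View pics/w1z.png

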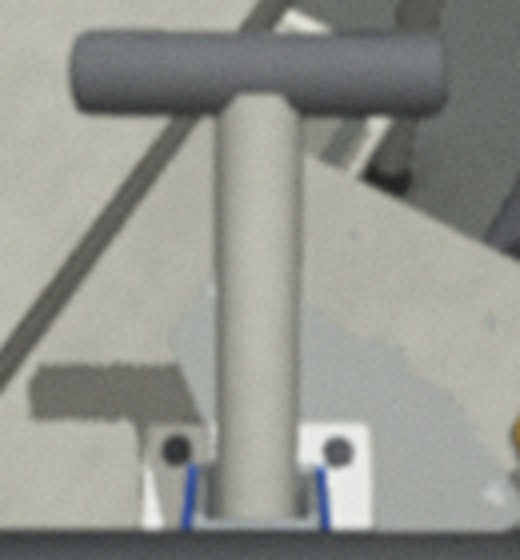

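Run:
```python
from h import *
R=graspR(-149);g=np.array([.469,-.1458,.1245])
rel(R,g-R[:,2]*.177);rel(R,g-R[:,2]*.0468)
```

```text
rotvec [-0.0011 -0.0006 -0.0006] shift [-0.0571  0.0015  0.054 ]
rotvec [-0.0011 -0.0006 -0.0006] shift [-0.0571  0.0016  0.1842]
```

```bash
python3 -m creep '[[0,0,0,-0.02,0,0.02,1],[0,0,0,-0.04,0.001,0.038,1],[0,0,0,-0.057,0.001,0.054,1],[0,0,0,-0.057,0.001,0.08,1],[0,0,0,-0.057,0.001,0.105,1],[0,0,0,-0.057,0.001,0.13,1],[0,0,0,-0.057,0.001,0.15,1],[0,0,0,-0.057,0.001,0.165,1],[0,0,0,-0.057,0.001,0.175,1],[0,0,0,-0.057,0.001,0.183,1],[0,0,0,-0.057,0.001,0.183,1],[0,0,0,-0.057,0.001,0.183,1]]'
python3 - <<'E'
from h import *
R=graspR(-149);g=np.array([.469,-.1458,.1245])
rel(R,g-R[:,2]*.0468)
cv2.imwrite("pics/w2.png",ctrl.snapshot("wrist"));cv2.imwrite("pics/top2.png",ctrl.snapshot("top"))
E
```

```text
clock: 3.0
tool_pos: [0.499, -0.129, 0.1593]
orientation: [-179.8, -44.9, -149.1]
force: [0.3, -0.1, 0.6]
opening: 0.0874
rotvec [-0.0014  0.001  -0.0014] shift [-0.0003  0.001   0.0021]
```

View pics/w2.png

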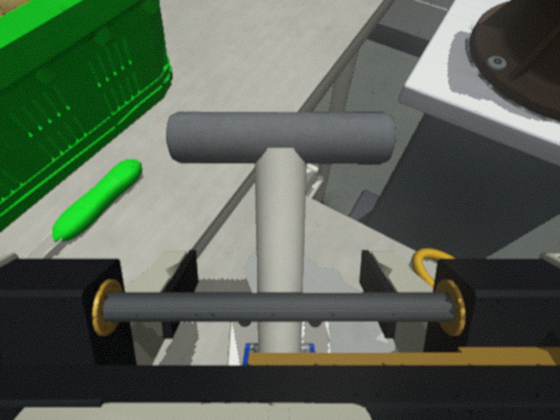

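```bash
python3 -m creep '[[0,0,0,0,0.001,0.002,1],[0,0,0,0,0.001,0.002,0.5],[0,0,0,0,0.001,0.002,0.1],[0,0,0,0,0.001,0.002,0],[0,0,0,0,0.001,0.002,0],[0,0,0,0,0.001,0.002,0],[0,0,0,0,0.001,0.002,0],[0,0,0,0,0.001,0.002,0],[0,0,0,0,0.001,0.002,0],[0,0,0,0,0.001,0.002,0],[0,0,0,0,0.001,0.002,0],[0,0,0,0,0.001,0.002,0]]'
```

```text
clock: 4.1
tool_pos: [0.497, -0.1287, 0.1574]
orientation: [-179.9, -45.0, -149.1]
force: [0.3, -0.5, -0.5]
opening: 0.022
```

```bash
python3 -m creep '[[0,0,0,0.004,0,0,0],[0,0,0,0.01,0,0,0],[0,0,0,0.017,0,0,0],[0,0,0,0.024,0,0,0],[0,0,0,0.031,0,0,0],[0,0,0,0.038,0,0,0],[0,0,0,0.045,0,0,0],[0,0,0,0.052,0,0,0],[0,0,0,0.059,0,0,0],[0,0,0,0.066,0,0,0],[0,0,0,0.074,0,0,0],[0,0,0,0.082,0,0,0]]'
python3 -m creep '[[0,0,0,0.006,0,0,0],[0,0,0,0.006,0,0,0],[0,0,0,0.006,0,0,0]]'
python3 - <<'E'
from h import *
import json
m=ctrl.camera_model("wrist");json.dump({k:v.tolist() if hasattr(v,'tolist') else v for k,v in m.items()},open('w3.json','w'))
cv2.imwrite("pics/w3.png",ctrl.snapshot("wrist"));cv2.imwrite("pics/top3.png",ctrl.snapshot("top"));print(ctrl.get_obs())
E
```

```text
clock: 5.1
tool_pos: [0.4467, -0.1587, 0.2159]
orientation: [-179.9, -45.0, -149.1]
force: [0.1, -0.6, -1.7]
opening: 0.0223
clock: 5.35
tool_pos: [0.4435, -0.1607, 0.2199]
orientation: [-179.9, -44.9, -149.1]
force: [-1.1, 0.1, -1.8]
opening: 0.0218
{'clock': 5.45, 'joint_pos': array([ 12.9452,  24.9263, -21.0302,  12.7333, -87.6112, -77.6007]), 'qvel': array([ 0.0045,  0.4195,  0.0282, -0.0367, -0.0826,  0.0265]), 'tau': array([ -0.0983, -56.2471,  20.6876,   5.7971,  -2.7078,  -0.0249]), 'tool_pos': array([ 0.4437, -0.1606,  0.2195]), 'orientation': array([-179.8773,  -44.9698, -149.0726]), 'force': array([ 0.5343, -0.2456, -0.3984]), 'moment': array([ 1.4182, -2.274 , -0.0749]), 'opening': 0.022260294417222208}
```

View pics/w3.png

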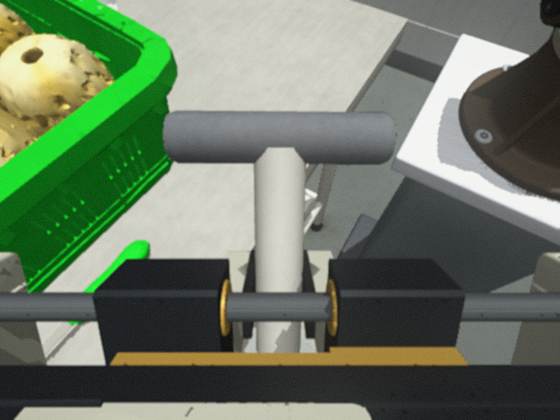

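View pics/top3.png

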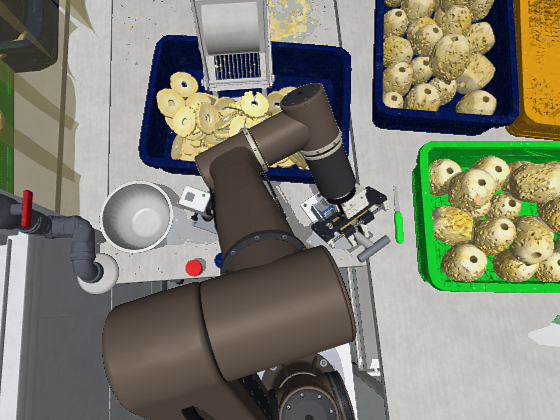

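Run:
```python
from h import *
import json
m={k:np.array(v) for k,v in json.load(open('w3.json')).items() if k in('K','rvec','tvec')}
o,R=pose();p=o['tool_pos']
print(pj(m,[p+R@[.07,y,.0468] for y in(0,.0475,-.0475)]))
L=np.array([.517,.1875,.19])
h=np.radians(67);X=np.array([np.cos(h),np.sin(h),0]);Y=np.array([-np.sin(h),np.cos(h),0]);Z=np.array([0,0,1.])
O=L+X*.056;O[2]=0
ring=[L+.025*(np.cos(t)*Y+np.sin(t)*Z) for t in np.linspace(0,6.28,40)]
for c in("scene","top"):
    a=cv2.imread(f"pics/{c}0.png");f=8
    def S(P):return np.round((pj(c,P)+.5)*f-.5).astype(int)
    b=cv2.resize(a,None,fx=f,fy=f,interpolation=cv2.INTER_CUBIC)
    cv2.polylines(b,[S(ring)],True,(0,0,255))
    cv2.circle(b,tuple(map(int,S([L])[0])),4,(0,0,255))
    cv2.polylines(b,[S([O+X*i+Y*j+Z*.012 for i,j in((-.05,-.045),(.05,-.045),(.05,.045),(-.05,.045))])],True,(0,255,0))
    for zz in(.161,.219):
      cv2.polylines(b,[S([O+X*i+Y*j+Z*zz for i,j in((-.0375,-.028),(.0375,-.028),(.0375,.028),(-.0375,.028))])],True,(255,0,255))
    q=S([L])[0];x0=q[0]-420;y0=q[1]-250;cv2.imwrite(f"pics/ov_{c}.png",b[y0:y0+600,x0:x0+650])
```

```text
[[276.696  135.8719]
 [389.9503 135.6511]
 [163.4436 136.0927]]
```

View pics/ov_scene.png

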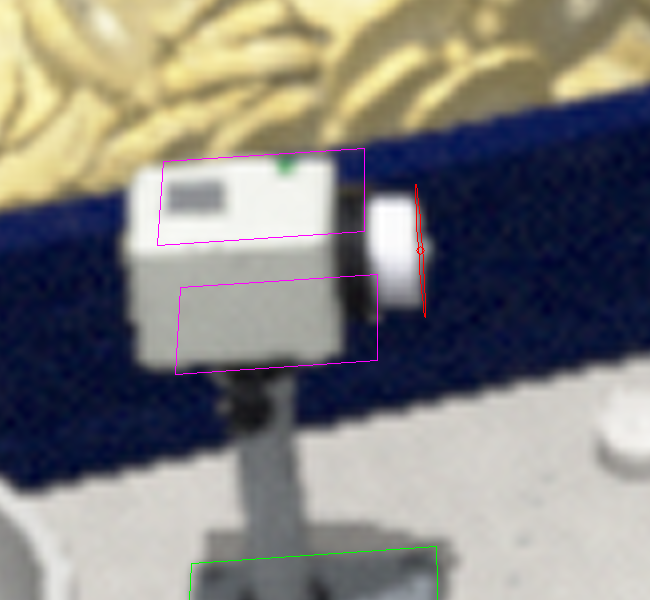

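View pics/ov_top.png

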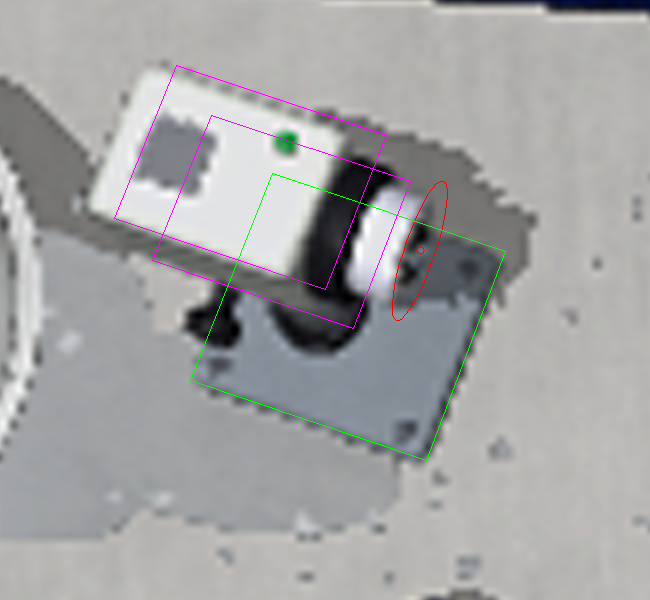

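```bash
cat >> h.py <<'E'
L=np.array([.517,.1875,.19])
hv=np.radians(67);X=np.array([np.cos(hv),np.sin(hv),0]);Y=np.array([-np.sin(hv),np.cos(hv),0])
RF=np.c_[-X,Y*0+np.cross([0,0,-1],-X),[0,0,-1.]]
PF=L-.173*X+np.array([0,0,.0468])
E
python3 - <<'E'
from h import *
print(RF,PF)
rel(RF,PF-.04*X+[0,0,.08])
E
```

```text
[[-0.3907 -0.9205  0.    ]
 [-0.9205  0.3907  0.    ]
 [-0.      0.     -1.    ]] [0.4494 0.0283 0.2368]
rotvec [ 0.2449 -0.7588 -0.5957] shift [ 0.0195  0.1352 -0.1184]
```

```bash
python3 -m creep '[[0,0,0,0.01,0,-0.01,0],[0,0,0,0.022,0,-0.022,0],[0.012,-0.037,-0.03,0.034,0.005,-0.036,0],[0.036,-0.11,-0.09,0.043,0.015,-0.05,0],[0.06,-0.19,-0.15,0.046,0.03,-0.064,0],[0.085,-0.265,-0.21,0.045,0.045,-0.077,0],[0.11,-0.34,-0.268,0.042,0.06,-0.088,0],[0.134,-0.417,-0.327,0.038,0.075,-0.098,0],[0.16,-0.49,-0.386,0.034,0.09,-0.106,0],[0.183,-0.57,-0.446,0.029,0.105,-0.112,0],[0.208,-0.645,-0.506,0.025,0.12,-0.116,0],[0.23,-0.715,-0.56,0.02,0.132,-0.118,0]]'
python3 -m creep '[[0,0,0,0,0.001,0,0],[0,0,0,0,0.001,0,0]]'
python3 - <<'E'
from h import *
rel(RF,PF-.04*X+[0,0,.08]);rel(RF,PF);print(ctrl.get_obs()['joint_pos'])
cv2.imwrite("pics/w4.png",ctrl.snapshot("wrist"));cv2.imwrite("pics/s4.png",ctrl.snapshot("scene"));cv2.imwrite("pics/top4.png",ctrl.snapshot("top"))
E
```

```text
clock: 6.45
tool_pos: [0.4348, -0.0105, 0.3175]
orientation: [179.3, -2.3, -114.8]
force: [-0.8, -0.1, -1.6]
opening: 0.022
clock: 6.62
tool_pos: [0.4333, -0.0115, 0.3175]
orientation: [179.2, -2.6, -115.1]
force: [-0.6, 0.2, -1.3]
opening: 0.0226
rotvec [ 0.0145 -0.0448 -0.0364] shift [-0.0029  0.0008  0.0005]
rotvec [ 0.0145 -0.0448 -0.0364] shift [-0.0464  0.0011  0.0787]
[ 25.5751  -3.0371 -25.002    1.0935 -70.5297 -51.0486]
```

View pics/w4.png

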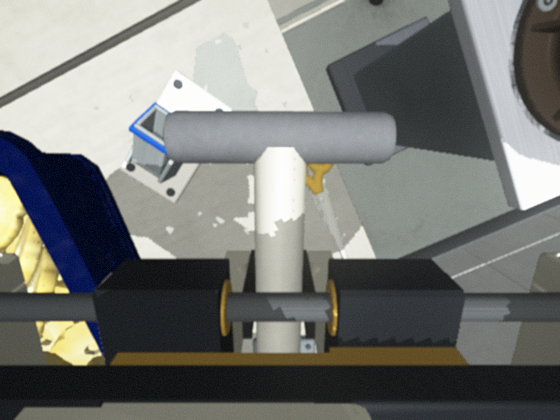

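View pics/s4.png

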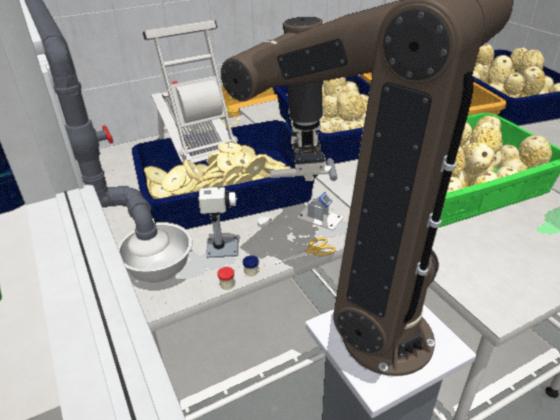

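View pics/top4.png

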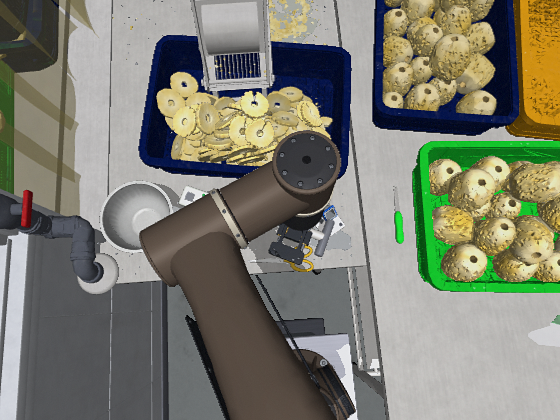

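```bash
python3 -m creep '[[0.007,-0.022,-0.018,-0.003,0.001,0.008,0],[0.0145,-0.045,-0.036,-0.004,0.001,0.018,0],[0.0145,-0.045,-0.036,-0.006,0.001,0.03,0],[0.0145,-0.045,-0.036,-0.008,0.001,0.042,0],[0.0145,-0.045,-0.036,-0.01,0.001,0.054,0],[0.0145,-0.045,-0.036,-0.013,0.001,0.065,0],[0.0145,-0.045,-0.036,-0.018,0.001,0.073,0],[0.0145,-0.045,-0.036,-0.024,0.001,0.078,0],[0.0145,-0.045,-0.036,-0.03,0.001,0.078,0],[0.0145,-0.045,-0.036,-0.033,0.001,0.078,0],[0.0145,-0.045,-0.036,-0.033,0.001,0.078,0],[0.0145,-0.045,-0.036,-0.033,0.001,0.078,0]]'
python3 - <<'E'
from h import *
rel(RF,PF)
o,R=pose();M=o['tool_pos']+R@[-.108,0,.0468];print(M)
print(pj("scene",[M,L]),pj("top",[M,L]))
a=ctrl.snapshot("scene");cv2.imwrite("pics/s5.png",a);b=ctrl.snapshot("top");cv2.imwrite("pics/top5.png",b)
def S(c,P,f):return np.round((pj(c,P)+.5)*f-.5).astype(int)
f=8;b=cv2.resize(a,None,fx=f,fy=f,interpolation=cv2.INTER_CUBIC)
T=o['tool_pos']+R@[.07,0,.0468];y=R@[0,.0115,0]
q=S("scene",[M,T,L,M+y,M-y,M+[0,0,.0115],M-[0,0,.0115]],f)
for k in q[[0,2,3,4,5,6]]:cv2.circle(b,tuple(map(int,k)),3,(0,0,255),-1)
x0,y0=q[2]-[250,250];cv2.imwrite("pics/s5z.png",b[y0:y0+450,x0:x0+800])
E
```

```text
clock: 7.77
tool_pos: [0.4449, 0.0167, 0.2382]
orientation: [-180.0, 0.1, -113.0]
force: [0.9, -0.5, -1.9]
opening: 0.0222
rotvec [-0.0006  0.0014  0.0007] shift [-0.0124  0.0004  0.0014]
[0.4871 0.1162 0.1915]
[[260.9517 196.2829]
 [235.1995 198.4638]] [[246.6528 216.9887]
 [219.894  208.241 ]]
```

View pics/s5z.png

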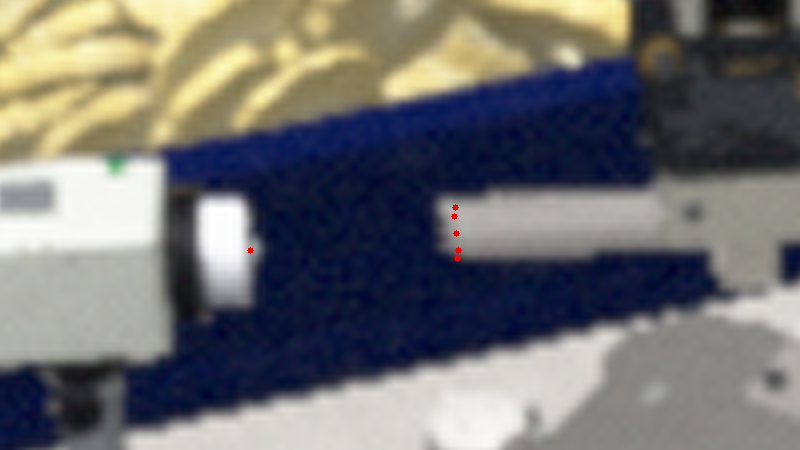

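View pics/top5.png

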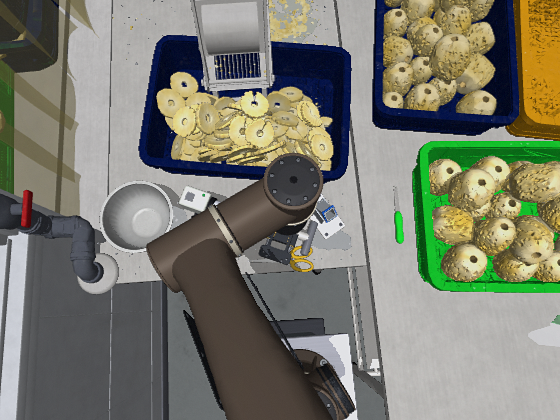

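```bash
python3 -m creep '[[0,0.007,0,-0.002,0,0,0],[0,0.014,0,-0.004,0,0.001,0],[0,0.02,0,-0.006,0,0.001,0],[0,0.02,0,-0.006,0,0.001,0],[0,0.02,0,-0.006,0,0.001,0],[0,0.02,0,-0.006,0,0.001,0],[0,0.02,0,-0.006,0,0.001,0],[0,0.02,0,-0.006,0,0.001,0],[0,0.02,0,-0.006,0,0.001,0],[0,0.02,0,-0.006,0,0.001,0],[0,0.02,0,-0.006,0,0.001,0],[0,0.02,0,-0.006,0,0.001,0]]'
python3 - <<'E'
from h import *
o,R=pose();print(o['qvel'])
a=ctrl.snapshot("scene");cv2.imwrite("pics/w6.png",ctrl.snapshot("wrist"))
f=8;b=cv2.resize(a,None,fx=f,fy=f,interpolation=cv2.INTER_CUBIC)
def S(P):return np.round((pj("scene",P)+.5)*f-.5).astype(int)
# ideal tube silhouette: axis +-11.5 mm perpendicular to view
m=ctrl.camera_model("scene");Rc=cv2.Rodrigues(m['rvec'])[0];c=-Rc.T@m['tvec']
v=L-c;n=np.cross(X,v);n/=np.linalg.norm(n)
for s in(-1,0,1):
    q=S([L-.065*X+s*.0115*n,L-.22*X+s*.0115*n]);cv2.line(b,tuple(map(int,q[0])),tuple(map(int,q[1])),(0,0,255),1)
q=S([L])[0];x0,y0=q-[200,250];cv2.imwrite("pics/s6z.png",b[y0:y0+450,x0:x0+800])
E
```

```text
clock: 8.87
tool_pos: [0.4469, 0.0218, 0.2367]
orientation: [-180.0, -1.1, -113.0]
force: [0.3, 0.0, -0.7]
opening: 0.022
[-0.007  -0.0224 -0.0572 -0.057  -0.1085  0.0825]
```

View pics/s6z.png

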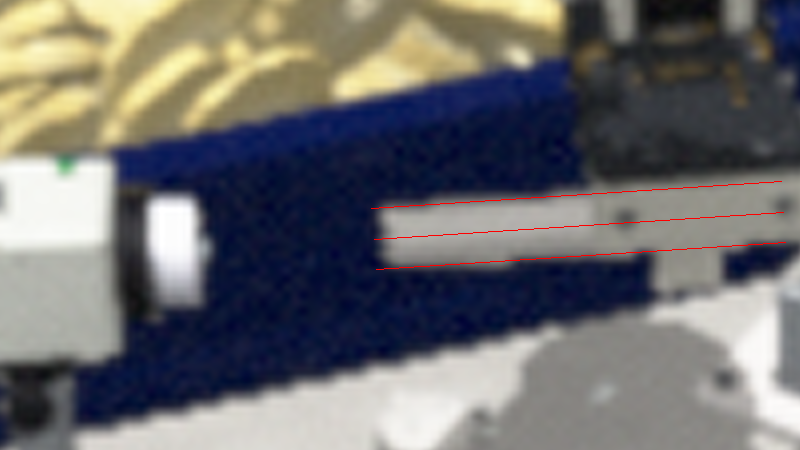

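View pics/w6.png

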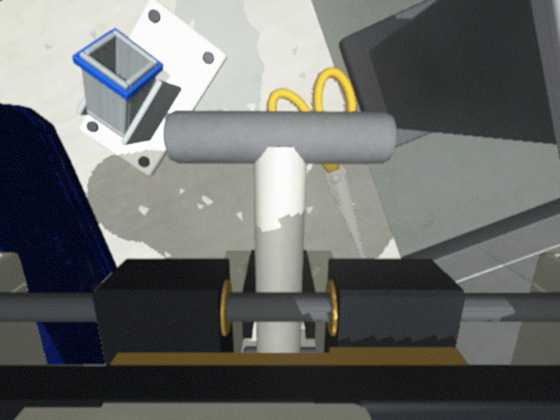

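Run:
```python
from plant import ctrl
print(ctrl.close_job(), ctrl.get_obs()['clock'])
```

```text
the job is handed in; nothing more can be done
the job is handed in; nothing more can be done
```

I gripped the corer square to its slant, drew it about 88 mm up out of the sleeve, turned it level and held it in front of the bore viewer. I then handed the job in at about 9 s of the 42 s, with the corer still in the gripper. The hand-in gives no verdict.

**Position:** The last scene picture puts the open end about 68 mm from the lens, about 2 mm off its axis in that view, with the tube along it to about 0.03 rad.

**Grip and contact:** The finger opening was steady at 22 mm on the 23 mm tube. The wrist force was under 1 N with the arm at rest. I saw no contact with the viewer or anything else on the way.

**Disagreement:** Before the last correction, the picture showed the open end about 6 mm further forward and 3 mm higher than the arm's own pose predicted. I corrected to the picture.

**Not checked:** The arm blocks the top camera's view of the open end. The sideways centring therefore rests on the tube sitting centred between the fingers and on the first picture of the viewer, good to about 2 mm.

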